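Clear the router table for carving

ROBOT

A 6-joint arm with a two-finger parallel gripper is mounted at the origin on the work surface. World frame = base frame: x ahead of the robot, y to its left, z up, the work surface at z = 0. Lengths are in m, angles in rad, forces in N, time in s.
With the tool pointing down it reaches from about 0.375 to 0.975 m from the base axis. Payload 3.8 kg.
Tool frame: the origin (TCP) lies midway between the tips of the shut fingers; the grasp point (between the pads) lies 19 mm behind it; z points along the fingers, y is the line along which they close (so a half turn about z gives the same grasp; the last joint's range is limited). The gripper opens to 85 mm and grips with 20 to 120 N. Pads are 22 mm wide; open, the fingers measure 114 mm over their backs; the gripper's body (76 mm by 85 mm) begins 54 mm behind the grasp point. The pads swing forward as they close: fully open they stand 13 mm farther back than shut.
Start: joints at [1.068, 0.264, 1.604, -0, 1.274, -0.037], TCP at [0.303, 0.603, 0.231] pointing down, gripper open.
Joint ranges: [-2.63, 2.63], [-0.94, 2.18], [0.31, 2.57], [-1.31, 4.45], [0, 2.66], [-2.55, 2.55]. Speed limits (rad/s): [2.57, 2.57, 3.14, 3.14, 3.14, 3.14].

INTERFACE

Orientations are given as a rotation vector (axis times angle).
In Python, from workcell import read_state, vision, ticket gives the robot as it stands. The module is installed in compiled form; this text tells all that it offers.
- The arm moves only by the tool jog_arm, never from a script. Its arguments are lists of equal length, an entry for each row: "turn": the turn, a rotation vector about the tool's x, y, z in rad, a list of three; "delta_pos": the shift along the tool's x, y, z in m, a list of three; "gripper": the finger opening in m, from 0 to 0.0854. In form: {"turn": [[rx, ry, rz], ...], "delta_pos": [[dx, dy, dz], ...], "gripper": [gripper, ...]}. A call has 1 to 20 rows; each row shifts and turns the commanded pose from where the row before left it, along the tool's axes as they then stand; what a row does not reach is not made up. A row lasts 1/12 s, in which the tool goes at most 41.7 mm and 7.16 degrees, less where a joint would pass 70% of its speed; a pose out of reach is approached as far as the arm can. A call with a gripper value outside its range is refused whole. The fingers move at their own pace and stop on an object; "grip_force" is the grip in N (left out, the last holds). Time passes only in rows, so rows that do not move let the fingers close. It gives the time, the measured TCP pose, the force, the opening and the grip force at its end, in the units of the state.
- read_state(): the state, without advancing time (a new reading comes with each control period).
- vision.read_camera(name): name is "side" or "top" or "wrist"; returns the picture (400x640x3 uint8, red, green, blue); there is no depth.
- vision.calibration(name): a dict with "vfov" (degrees; the focal length in pixels is half the picture's height over the tangent of half this angle, whatever the lens; pixels are square), "cx", "cy" (the principal point, pixels), "dist" ([k1, k2, p1, p2, k3] as OpenCV has them; the pictures are not rectified), "R" (3x3) and "t" (3): a world point X has camera coordinates R X + t; the wrist camera has in their place "mount" (4x4, takes a point from camera to tool coordinates, whose origin is the TCP and whose axes are the flange's). Camera axes: x right, y down, z forward; pixel columns grow to the right and rows downward; lengths in m; the calibration is good to about 2 mm. A picture is of the moment at which its call begins: read the wrist's pose just before it. calibration takes no time and is no camera call.
- ticket.finish_job(): hands the job in; it is judged then, once.
The state is a dict: "time": time; "q": joint angles; "joint_vel": joint speeds; "joint_torque": joint torques, N m; "tool_pos": TCP position; "tcp_rot": TCP orientation; "wrist_force": force on the tool from outside, world axes, zero at the start; "torque": the same for the moment, N m; "width": opening from 0.0 (shut) to 1.0 (fully open); "grip_force": force on a finger pad.
Only numpy, scipy, OpenCV 4.12 (cv2) and the standard library are available. Lean on these libraries where they do the work, as an engineer would, in place of code of your own. Each camera call takes 0.05 s, during which the arm holds its last target. There are 200 camera calls.

TASK

The bench is wanted for carving. Take the router lift's crank by its loose grip and, keeping hold of the grip all the while the crank turns, wind the cutter down until it is wholly below the plate. Then set the plywood cover down flat on the plate, without dropping it, so that the whole throat opening is covered; leave the metal ring, the brass bar and the spanner where they lie.

Things in the scene. Friction and masses are not known exactly. Their poses are not given: they have to be found in the camera images.
- throat (a point): Centre of the throat: the round hole, 54 mm in diameter, in the middle of the router lift's aluminium plate (235 x 305 mm, 6 mm thick, screwed on top of the bench), at the height of the plate's upper face. Axes: x across the plate towards the fence, y along the fence, z up. The cutter (22 mm in diameter) stands up through this hole. The fence (70 mm high, with two knobs up to 92 mm) begins 135 mm from here along +x and runs along y, 250 mm to either side.
- cutter_tip (a point): Centre of the cutter's top end, on the throat's axis. It starts 12 to 18 mm above the plate; it must end below it.
- lift (a joint): Height of the cutter's top end above the plate's upper face, in m (0 = level with the plate, negative = below it). Driven by the crank: 6 mm a turn.
- crank (a joint): Angle of the lift's crank, rad. It grows as the crank is turned clockwise seen from above, which raises the cutter; turning it counter-clockwise lowers the cutter. 0 = cutter level with the plate; it comes to a hard stop at -10.5 (cutter 10 mm below the plate). It turns stiffly (about 0.1 N m, 1.5 N at the grip) and stays where it is left.
- crank_axis (a point): Point of the crank's upright axis at the plate's upper face, near the front right corner of the plate: 85 mm along -x and 125 mm along -y of the throat in the throat's axes. Shaft and hub rise to 48 mm above the plate; the flat steel crank arm lies between 38 and 46 mm above the plate.
- sleeve: Black grip of the crank: an upright sleeve 24 mm in diameter and 66 mm long that spins freely on its pin, 70 mm from the crank's axis. Origin: centre of its lower end, 50 mm above the plate; z up. Its upper end is 116 mm above the plate (a 3 mm cap above that).
- cover: Throat cover: loose plywood disc, 95 mm in diameter, 9 mm thick, about 70 g, with an upright dark wooden knob in its middle, 27 mm in diameter and 40 mm high (top 49 mm above the underside). Origin: centre of its underside; z up. It starts lying on the bench, knob up.
- insert_ring: Bystander: loose flat aluminium ring, 98 mm outside, 34 mm inside, 6 mm thick. Origin: centre of its underside.
- setup_bar: Bystander: loose brass bar, 100 x 25 x 12.7 mm (x, y, z). Origin: centre of its underside.
- spanner: Bystander: loose flat spanner, 170 mm long along its x, 8 mm thick, lying on the plate beside its left edge, beyond the throat from the crank. Origin: middle of its underside.
Not all that is in view belongs to the job. What is shaped like the cover but blue or purple is not meant.

How it is judged:
On the way, in this order (a step that is already met when the one before it is completed fails the run):
1. the crank is being wound down with its grip held between the fingers (cutter less than 9 mm above the plate) (value of joint lift between 0 and 0.009 m and contact force between the fingers and sleeve above 0.5 N and horizontal distance between the grasp point and sleeve below 0.02 m), for 0.1 s.
2. the cutter is below the plate, the grip still held (value of joint lift below 0 m and contact force between the fingers and sleeve above 0.5 N and horizontal distance between the grasp point and sleeve below 0.02 m), for 0.1 s.
At the end, for the whole second after the job is handed in: The cutter's top is below the plate's upper face, and the cover lies at rest, knob up, flat on the plate (underside within 2 mm of its face, tilt under 0.05 rad) with its centre within 20 mm of the throat's centre, so that the whole opening is covered (value of joint lift below 0 m and horizontal distance between cover and throat below 0.02 m and z of cover in the frame of throat between -0.002 and 0.002 m and angle between cover's own z axis and vertical below 0.05 rad and linear speed of cover below 0.02 m/s); the robot touches nothing.
It fails at once if the crank turns (faster than 1 rad/s) while its grip is not held by the fingers ((velocity of joint crank above 1 rad/s or velocity of joint crank below -1 rad/s) and contact force between the fingers and sleeve below 0.1 N).
It fails at once if the cover is dropped or thrown (faster than 0.6 m/s out of the fingers) (linear speed of cover above 0.6 m/s and contact force between the fingers and cover below 0.1 N).
It fails at once if the ring, the brass bar or the spanner is moved by more than 30 mm (distance of any of insert_ring, setup_bar, spanner from where it was at the start of the episode above 0.03 m).
It also fails if it takes over 72 s, if anything falls off the work surface, if the arm or the gripper's body presses on something with over 40 N, if the wrist force passes 120 N, or if a joint passes its speed limit or range.

## Working session

There is one attempt and no reset: what is moved stays moved. The work goes in short steps, Python scripts to look and compute and a tool call to move; the robot and the scene stay as the last step left them, time stands still between calls to the robot, and variables do not carry over. Pictures are saved under pics/ and viewed, at most 13 in all, crops included, and the job is handed in when it is done.

Besides the shell and the picture viewer there is one more tool, called after "Call:" as name(argument=value, ...) on one line, values as JSON. jog_arm: Moves the arm, as the interface text tells. Its arguments: {"type":"object","properties":{"turn":{"type":"array","items":{"type":"array","items":{"type":"number"}}},"delta_pos":{"type":"array","items":{"type":"array","items":{"type":"number"}}},"gripper":{"type":"array","items":{"type":"number"}},"grip_force":{"type":"number"}},"required":["turn","delta_pos","gripper"]}

```bash
mkdir -p pics
python3 - <<'E'
from workcell import read_state, vision
import cv2,numpy as np
s=read_state();print({k:np.round(v,3).tolist() for k,v in s.items()})
for n in("top","side","wrist"):
    im=vision.read_camera(n);cv2.imwrite(f"pics/{n}0.png",im[:,:,::-1])
    c=vision.calibration(n);print(n,{k:np.round(v,4).tolist() for k,v in c.items()})
E
```

```text
{'time': 0.0, 'q': [1.068, 0.265, 1.605, 0.0, 1.274, -0.037], 'joint_vel': [0.0, 0.001, -0.002, -0.001, -0.002, -0.001], 'joint_torque': [-0.0, -51.511, -36.732, 0.0, 0.013, -0.0], 'tool_pos': [0.303, 0.602, 0.23], 'tcp_rot': [-0.725, -3.056, 0.003], 'wrist_force': [0.062, 0.08, -0.145], 'torque': [-0.047, 0.032, -0.026], 'grip_force': 0.0, 'width': 1.002}
top {'vfov': 47.2437, 'cx': 334.0177, 'cy': 201.0176, 'dist': [-0.1047, 0.0, 0.0, 0.0, 0.0], 'R': [[-0.025, -0.9997, -0.0034], [-0.9968, 0.0251, -0.0755], [0.0755, 0.0015, -0.9971]], 't': [-0.0806, 0.5687, 1.1925]}
side {'vfov': 47.9976, 'cx': 316.819, 'cy': 198.6572, 'dist': [-0.1155, 0.0, 0.0, 0.0, 0.0], 'R': [[0.7431, -0.6691, -0.0009], [-0.4752, -0.5268, -0.7047], [0.4711, 0.5241, -0.7095]], 't': [-0.502, 0.2722, 0.957]}
wrist {'vfov': 61.6708, 'cx': 317.347, 'cy': 200.7006, 'dist': [-0.0525, 0.0, 0.0, 0.0, 0.0], 'mount': [[-0.0014, -0.9661, -0.2581, 0.0652], [1.0, -0.0012, -0.0007, -0.0007], [0.0003, -0.2581, 0.9661, -0.1418], [0.0, 0.0, 0.0, 1.0]]}
```

View pics/top0.png

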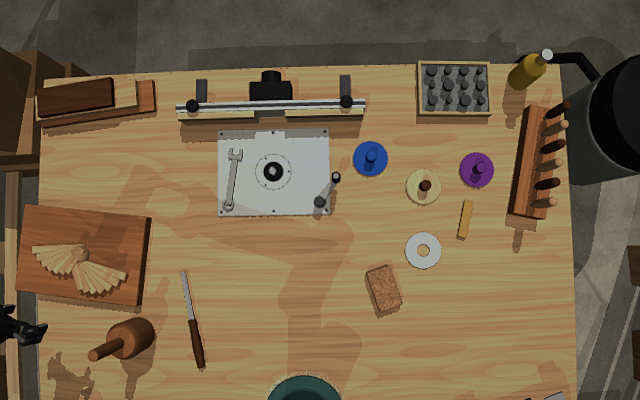

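View pics/side0.png

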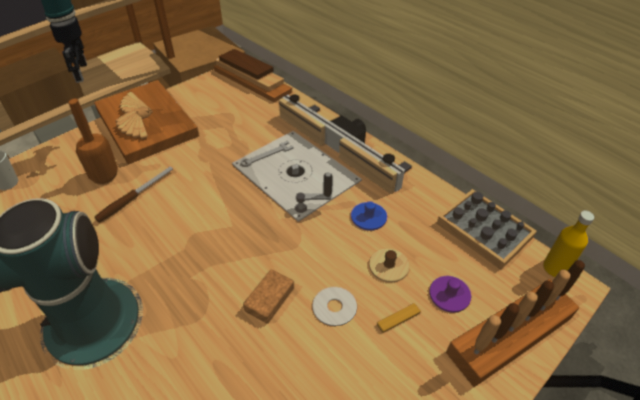

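The top view shows the throat at (273,171), the crank hub at (320,201), the sleeve top at (336,177), the natural plywood cover at (423,186), the ring at (423,250) and the bar at (465,219). In the side view the throat is at (295,170), the sleeve top at (328,177) and the cover knob at (390,256).

```bash
cat > h.py <<'E'
import numpy as np,cv2
from workcell import read_state, vision
from scipy.spatial.transform import Rotation as Ro
def cam(n,s=None):
    c=vision.calibration(n);f=200/np.tan(np.radians(c["vfov"])/2)
    K=np.array([[f,0,c["cx"]],[0,f,c["cy"]],[0,0,1]]);d=np.array(c["dist"])
    if n=="wrist":
        T=np.eye(4);T[:3,:3]=Ro.from_rotvec(s["tcp_rot"]).as_matrix();T[:3,3]=s["tool_pos"]
        T=np.linalg.inv(T@np.array(c["mount"]));return K,d,T[:3,:3],T[:3,3]
    return K,d,np.array(c["R"]),np.array(c["t"])
def ray(C,px):
    K,d,R,t=C
    u=cv2.undistortPoints(np.array([[px]],float),K,d)[0,0]
    v=R.T@np.array([*u,1]);return -R.T@t,v/np.linalg.norm(v)
def onz(C,px,z):
    o,v=ray(C,px);return o+v*(z-o[2])/v[2]
def tri(*rs):
    A=sum(np.eye(3)-np.outer(v,v) for o,v in rs);b=sum((np.eye(3)-np.outer(v,v))@o for o,v in rs)
    p=np.linalg.solve(A,b);return p,max(np.linalg.norm(np.cross(p-o,v)) for o,v in rs)
def proj(C,X):
    K,d,R,t=C;return cv2.projectPoints(np.array([X],float),cv2.Rodrigues(R)[0],t,K,d)[0][0,0]
E
python3 - <<'E'
from h import *
T=cam("top");S=cam("side")
for n,a,b in[("throat",(273,171.5),(295,170)),("sleevetop",(336,176),(328,175)),("hubtop",(320,201),(301,196)),("knobtop",(425,184.5),(391,252)),("corner FL? plateNearRight",(330,214),(300,218)),("blueknob",(371,155),(370,206))]:
    p,e=tri(ray(T,a),ray(S,b));print(n,p.round(4),round(e,4))
print("ring",onz(T,(423,250.5),.006),"cover disc",onz(T,(423,187),.009),onz(S,(389,266),.009))
for n,l in(("top",[(300,140,140,80),(390,150,70,60)]),("side",[(280,150,80,70),(355,235,70,60)])):
    im=cv2.imread(f"pics/{n}0.png")
    o=[cv2.resize(im[y:y+h,x:x+w],(400,400*h//w),interpolation=cv2.INTER_CUBIC) for x,y,w,h in l]
    H=max(i.shape[0] for i in o);o=[cv2.copyMakeBorder(i,0,H-i.shape[0],0,0,0) for i in o]
    np.save(n,np.hstack(o))
a=np.load("top.npy");b=np.load("side.npy");c=np.vstack([a,b]);print(c.shape);c=c[:700];cv2.imwrite("pics/crop.png",cv2.resize(c,None,fx=.8,fy=.8))
E
```

```text
throat [0.6512 0.0671 0.0137] 0.0004
sleevetop [ 0.6201 -0.1018  0.1268] 0.0007
hubtop [ 0.5657 -0.0596  0.0589] 0.0013
knobtop [ 0.6023 -0.3334  0.0551] 0.0017
corner FL? plateNearRight [ 0.5355 -0.0856  0.0183] 0.0037
blueknob [ 0.6833 -0.1949  0.0447] 0.0003
ring [ 0.428823   -0.32979225  0.006     ] cover disc [ 0.59932902 -0.33571348  0.009     ] [ 0.6001019  -0.33875073  0.009     ]
(692, 800, 3)
```

View pics/crop.png

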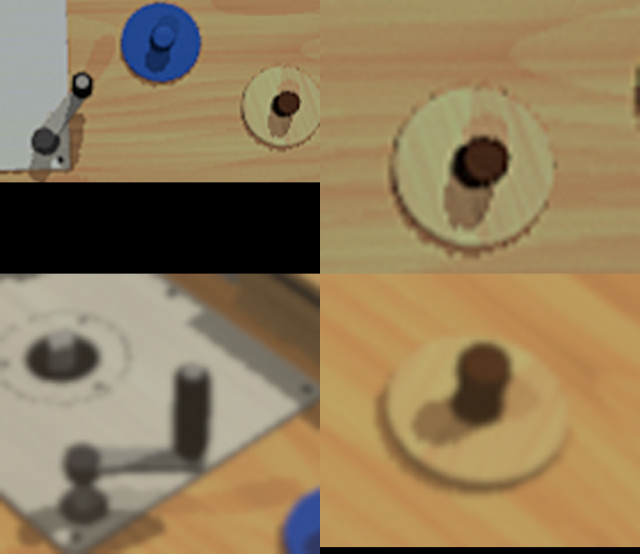

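The crops confirm the cover (pale disc with a dark knob), the crank hub at about (0.566,-0.060) and the sleeve 69 mm away from it. Next I square the tool to the world axes and take a closer wrist view.

Run:
```python
from h import *
s=read_state();R0=Ro.from_rotvec(s["tcp_rot"]);Rt=Ro.from_matrix([[0,1,0],[1,0,0],[0,0,-1]])
print((R0.inv()*Rt).as_rotvec()/10,R0.as_matrix().round(3))
```

```text
[-1.62615633e-04  9.46462184e-05  1.10502755e-01] [[-0.893  0.449 -0.001]
 [ 0.449  0.893 -0.002]
 [ 0.    -0.002 -1.   ]]
```

Call:
jog_arm(turn=[[0,0,0.1105],[0,0,0.1105],[0,0,0.1105],[0,0,0.1105],[0,0,0.1105],[0,0,0.1105],[0,0,0.1105],[0,0,0.1105],[0,0,0.1105],[0,0,0.1105]], delta_pos=[[0,0,0],[0,0,0],[0,0,0],[0,0,0],[0,0,0],[0,0,0],[0,0,0],[0,0,0],[0,0,0],[0,0,0]], gripper=[0.085,0.085,0.085,0.085,0.085,0.085,0.085,0.085,0.085,0.085])

```text
time: 0.98
tool_pos: [0.303, 0.6028, 0.2307]
tcp_rot: [2.227, 2.215, -0.001]
wrist_force: [0.3, -0.9, 0.4]
width: 0.993
grip_force: 0.0
```

Call:
jog_arm(turn=[[0,0,0],[0,0,0],[0,0,0],[0,0,0],[0,0,0],[0,0,0],[0,0,0],[0,0,0],[0,0,0],[0,0,0],[0,0,0],[0,0,0],[0,0,0],[0,0,0],[0,0,0],[0,0,0],[0,0,0],[0,0,0],[0,0,0],[0,0,0]], delta_pos=[[-0.034,0.016,-0.001],[-0.034,0.016,-0.001],[-0.034,0.016,-0.001],[-0.034,0.016,-0.001],[-0.034,0.016,-0.001],[-0.034,0.016,-0.001],[-0.034,0.016,-0.001],[-0.034,0.016,-0.001],[-0.034,0.016,-0.001],[-0.034,0.016,-0.001],[-0.034,0.016,-0.001],[-0.034,0.016,-0.001],[-0.034,0.016,-0.001],[-0.034,0.016,-0.001],[-0.034,0.016,-0.001],[-0.034,0.016,-0.001],[-0.034,0.016,-0.001],[-0.034,0.016,-0.001],[0,0,0],[0,0,0]], gripper=[0.085,0.085,0.085,0.085,0.085,0.085,0.085,0.085,0.085,0.085,0.085,0.085,0.085,0.085,0.085,0.085,0.085,0.085,0.085,0.085])

```text
time: 2.65
tool_pos: [0.5914, -0.0108, 0.2487]
tcp_rot: [-2.225, -2.217, 0.001]
wrist_force: [-0.1, 0.8, 0.2]
width: 0.999
grip_force: 0.0
```

Run:
```python
from h import *
import json
s=read_state();im=vision.read_camera("wrist");cv2.imwrite("pics/w1.png",im[:,:,::-1])
json.dump({k:np.array(v).tolist() for k,v in s.items()},open("w1.json","w"))
C=cam("wrist",s);print(s["time"],s["tool_pos"],s["tcp_rot"])
for X in[(.6512,.0671,.007),(.6201,-.1018,.1268),(.5657,-.0596,.0589),(.6,-.336,.05)]:print(proj(C,X))
```

```text
2.65 [ 0.59144526 -0.01084634  0.24873984] [-2.22505408e+00 -2.21676466e+00  8.57134312e-04]
[371.86062095  98.79727831]
[350.86928083 293.36659981]
[293.55371379 223.56189791]
[325.6177236  420.21850021]
```

View pics/w1.png

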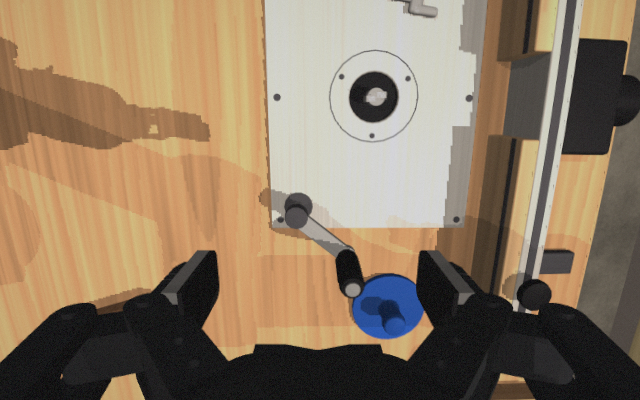

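In the wrist view the throat hole is at (373,97), the sleeve cap at (353,290), the hub top at about (296,216) and the blue decoy at (388,305). Next I refine these with masks and check the plate's yaw.

Run:
```python
from h import *
import json
s={k:np.array(v) for k,v in json.load(open("w1.json")).items()}
W=cam("wrist",s);T=cam("top");S=cam("side")
im={n:cv2.imread(f"pics/{f}.png") for n,f in(("w","w1"),("t","top0"),("s","side0"))}
def dark(n,x,y,w,h,th,inv=True):
    g=cv2.cvtColor(im[n],cv2.COLOR_BGR2GRAY)[y:y+h,x:x+w]
    m=((g<th) if inv else (g>th)).astype(np.uint8)
    cs,_=cv2.findContours(m,cv2.RETR_EXTERNAL,cv2.CHAIN_APPROX_NONE)
    c=max(cs,key=cv2.contourArea);c=cv2.convexHull(c)
    e=cv2.fitEllipse(c);return np.array(e[0])+[x,y],e[1]
hw=dark("w",340,65,70,65,90);ht=dark("t",260,158,28,28,90);hs=dark("s",280,158,30,25,75)
print("hole",hw,ht,hs)
for a,b in(((W,hw),(T,ht)),((W,hw),(S,hs)),((T,ht),(S,hs))):print(tri(ray(a[0],a[1][0]),ray(b[0],b[1][0])))
print([onz(C,h[0],.007)[:2].round(4) for C,h in((W,hw),(T,ht),(S,hs))])
# diameters at z
cap=dark("w",340,278,26,24,110,False);print("cap",cap)
p,e=tri(ray(W,cap[0]),ray(T,(336,176)),ray(S,(328,175)));print("sleeve top",p,e)
hub=(296,216);p,e=tri(ray(W,hub),ray(T,(320,201)),ray(S,(300.5,196.5)));print("hub",p,e)
# plate screws corners in wrist: (280,220),(457,220),(277,97),(469,98)
P=[onz(W,q,.007)[:2] for q in[(280,220),(457,220),(277,97),(469,98)]];print(np.round(P,4),[np.degrees(np.arctan2(*(P[i+1]-P[i])[::-1])) for i in(0,2)])
o=[cv2.resize(im["w"][185:310,250:410],None,fx=5,fy=4.8,interpolation=cv2.INTER_CUBIC)];cv2.imwrite("pics/c2.png",o[0])
```

```text
hole (array([373.20988083,  96.60900307]), (47.86280822753906, 50.358360290527344)) (array([272.79090118, 171.20798302]), (19.2728214263916, 19.43381690979004)) (array([295.0126543 , 170.86154652]), (9.774615287780762, 16.57944107055664))
(array([6.53656208e-01, 6.96954860e-02, 4.37797888e-04]), np.float64(1.4744199554214428e-06))
(array([0.65274529, 0.06919749, 0.00807911]), np.float64(0.00035263442603648425))
(array([0.65252863, 0.06851632, 0.00873671]), np.float64(9.735870403913625e-05))
[array([0.6526, 0.0694]), array([0.6527, 0.0688]), array([0.6538, 0.07  ])]
cap (array([352.52651978, 289.69676399]), (12.727777481079102, 14.326662063598633))
sleeve top [ 0.62125385 -0.1006501   0.12435038] 0.0016198488248092414
hub [ 0.56722763 -0.05616658  0.05161751] 0.003188241961436473
[[ 0.5454 -0.0728]
 [ 0.76   -0.0739]
 [ 0.5467  0.0695]
 [ 0.7596  0.0685]] [np.float64(-0.31801357072781494), np.float64(-0.27292983258337233)]
```

View pics/c2.png

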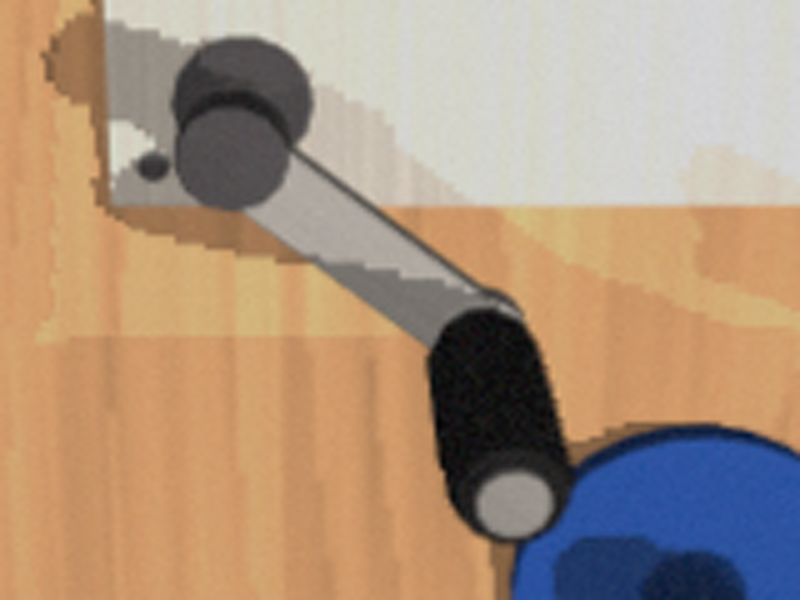

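Call:
jog_arm(turn=[[0,0,0],[0,0,0],[0,0,0],[0,0,0],[0,0,0],[0,0,0],[0,0,0],[0,0,0],[0,0,0],[0,0,0],[0,0,0],[0,0,0]], delta_pos=[[-0.03,0.01,0],[-0.03,0.01,0],[-0.03,0.01,0],[0,0,0],[0,0,0.029],[0,0,0.029],[0,0,0.029],[0,0,0.029],[0,0,0.029],[0,0,0.029],[0,0,0],[0,0,0]], gripper=[0.085,0.085,0.085,0.085,0.085,0.085,0.085,0.085,0.085,0.085,0.085,0.085])

```text
time: 3.7
tool_pos: [0.6188, -0.0968, 0.0733]
tcp_rot: [-2.216, -2.22, 0.004]
wrist_force: [1.0, 0.1, 0.6]
width: 0.997
grip_force: 0.0
```

Run:
```python
from h import *
s=read_state();im=vision.read_camera("wrist");cv2.imwrite("pics/w2.png",im[:,:,::-1]);print(s["time"],s["tool_pos"],s["wrist_force"])
```

```text
3.7 [ 0.61878006 -0.09675228  0.0733124 ] [0.98530983 0.09663014 0.63825864]
```

View pics/w2.png

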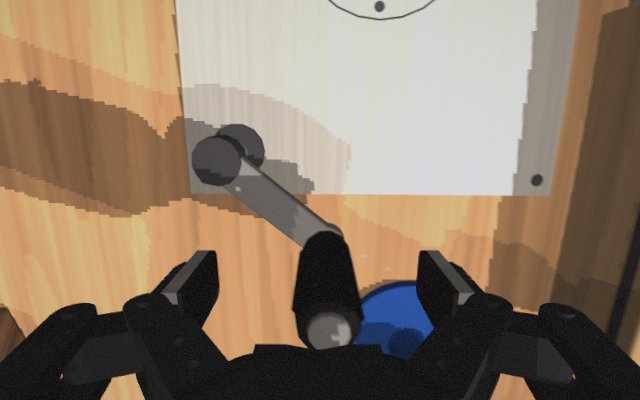

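The sleeve (top at (330,330)) stands between the open pads, so I nudge to centre it and close.

Call:
jog_arm(turn=[[0,0,0],[0,0,0],[0,0,0],[0,0,0],[0,0,0],[0,0,0],[0,0,0],[0,0,0],[0,0,0],[0,0,0]], delta_pos=[[-0.0035,0.002,0],[0,0,0],[0,0,0],[0,0,0],[0,0,0],[0,0,0],[0,0,0],[0,0,0],[0,0,0],[0,0,0]], gripper=[0.05,0.03,0.02,0.01,0.01,0.01,0.01,0.01,0.01,0.01], grip_force=30)

```text
time: 4.58
tool_pos: [0.6236, -0.1026, 0.0764]
tcp_rot: [2.221, 2.221, 0.001]
wrist_force: [-1.7, -0.0, 6.7]
width: 0.274
grip_force: 30.2
```

Run:
```python
from h import *
for i in range(4):
    s=read_state();vision.read_camera("top");print(s["time"],s["tool_pos"].round(4),s["wrist_force"].round(2),s["grip_force"])
```

```text
4.5833 [ 0.6236 -0.1026  0.0764] [-1.74 -0.04  6.68] 30.22631138563156
4.6333 [ 0.6236 -0.1026  0.0763] [-1.84 -1.21  6.3 ] 30.226103961467743
4.6833 [ 0.6236 -0.1026  0.0764] [-2.03 -0.49  5.73] 30.225906372070312
4.7333 [ 0.6236 -0.1026  0.0764] [-1.43  0.73  5.96] 30.226325690746307
```

Run:
```python
import numpy as np
def t(a0,st,n):
    a=np.radians(a0+st*np.arange(n+1));p=np.round(.07*np.c_[np.sin(a),np.cos(a)],4)
    return [[float(x) for x in r]+[0] for r in np.diff(p,axis=0).round(4)]
print(t(-40,9,20));print(t(140,18,20))
```

```text
[[0.0089, 0.0064, 0], [0.0099, 0.0049, 0], [0.0105, 0.0033, 0], [0.0108, 0.0016, 0], [0.011, -0.0001, 0], [0.0108, -0.0018, 0], [0.0105, -0.0035, 0], [0.0097, -0.005, 0], [0.0088, -0.0066, 0], [0.0077, -0.0078, 0], [0.0064, -0.0089, 0], [0.0049, -0.0099, 0], [0.0033, -0.0105, 0], [0.0016, -0.0108, 0], [-0.0001, -0.011, 0], [-0.0018, -0.0108, 0], [-0.0035, -0.0105, 0], [-0.005, -0.0097, 0], [-0.0066, -0.0088, 0], [-0.0078, -0.0077, 0]]
[[-0.0188, -0.0113, 0], [-0.0213, -0.0049, 0], [-0.0218, 0.0019, 0], [-0.0202, 0.0085, 0], [-0.0165, 0.0144, 0], [-0.0113, 0.0188, 0], [-0.0049, 0.0213, 0], [0.0019, 0.0218, 0], [0.0085, 0.0202, 0], [0.0144, 0.0165, 0], [0.0188, 0.0113, 0], [0.0213, 0.0049, 0], [0.0218, -0.0019, 0], [0.0202, -0.0085, 0], [0.0165, -0.0144, 0], [0.0113, -0.0188, 0], [0.0049, -0.0213, 0], [-0.0019, -0.0218, 0], [-0.0085, -0.0202, 0], [-0.0144, -0.0165, 0]]
```

Call:
jog_arm(turn=[[0,0,0],[0,0,0],[0,0,0],[0,0,0],[0,0,0],[0,0,0],[0,0,0],[0,0,0],[0,0,0],[0,0,0]], delta_pos=[[0.0089,0.0064,0],[0.0099,0.0049,0],[0.0105,0.0033,0],[0.0108,0.0016,0],[0.011,-0.0001,0],[0.0108,-0.0018,0],[0.0105,-0.0035,0],[0.0097,-0.005,0],[0.0088,-0.0066,0],[0.0077,-0.0078,0]], gripper=[0.01,0.01,0.01,0.01,0.01,0.01,0.01,0.01,0.01,0.01])

```text
time: 5.62
tool_pos: [0.6135, -0.0057, 0.0762]
tcp_rot: [2.219, 2.222, -0.006]
wrist_force: [-5.6, -9.1, 8.9]
width: 0.269
grip_force: 30.7
```

Call:
jog_arm(turn=[[0,0,0],[0,0,0],[0,0,0],[0,0,0],[0,0,0],[0,0,0],[0,0,0],[0,0,0],[0,0,0],[0,0,0],[0,0,0]], delta_pos=[[0.0064,-0.0089,0],[0.0049,-0.0099,0],[0.0033,-0.0105,0],[0.0016,-0.0108,0],[-0.0001,-0.011,0],[-0.0018,-0.0108,0],[-0.0035,-0.0105,0],[-0.005,-0.0097,0],[-0.0066,-0.0088,0],[-0.0078,-0.0077,0],[0,0,0]], gripper=[0.01,0.01,0.01,0.01,0.01,0.01,0.01,0.01,0.01,0.01,0.01])

```text
time: 6.53
tool_pos: [0.5154, -0.0135, 0.0763]
tcp_rot: [2.222, 2.22, 0.001]
wrist_force: [0.4, -1.5, 6.6]
width: 0.275
grip_force: 30.4
```

Run:
```python
from h import *
s=read_state();vision.read_camera("top");s=read_state();print(s["time"],s["tool_pos"].round(4),s["wrist_force"].round(2),s["grip_force"],s["width"])
```

```text
6.5833 [ 0.5156 -0.0133  0.0763] [ 0.37 -2.42  8.02] 30.438659191131592 0.27415180319731464
```

Call:
jog_arm(turn=[[0,0,0],[0,0,0],[0,0,0],[0,0,0],[0,0,0],[0,0,0],[0,0,0],[0,0,0],[0,0,0],[0,0,0],[0,0,0],[0,0,0],[0,0,0],[0,0,0],[0,0,0],[0,0,0],[0,0,0],[0,0,0],[0,0,0],[0,0,0]], delta_pos=[[-0.0188,-0.0113,0],[-0.0213,-0.0049,0],[-0.0218,0.0019,0],[-0.0202,0.0085,0],[-0.0165,0.0144,0],[-0.0113,0.0188,0],[-0.0049,0.0213,0],[0.0019,0.0218,0],[0.0085,0.0202,0],[0.0144,0.0165,0],[0.0188,0.0113,0],[0.0213,0.0049,0],[0.0218,-0.0019,0],[0.0202,-0.0085,0],[0.0165,-0.0144,0],[0.0113,-0.0188,0],[0.0049,-0.0213,0],[-0.0019,-0.0218,0],[-0.0085,-0.0202,0],[-0.0144,-0.0165,0]], gripper=[0.01,0.01,0.01,0.01,0.01,0.01,0.01,0.01,0.01,0.01,0.01,0.01,0.01,0.01,0.01,0.01,0.01,0.01,0.01,0.01])

```text
time: 8.25
tool_pos: [0.5161, -0.0125, 0.0763]
tcp_rot: [2.218, 2.221, 0.004]
wrist_force: [7.4, -4.5, 3.1]
width: 0.27
grip_force: 30.4
```

Call:
jog_arm(turn=[[0,0,0],[0,0,0],[0,0,0],[0,0,0],[0,0,0],[0,0,0],[0,0,0],[0,0,0],[0,0,0],[0,0,0],[0,0,0],[0,0,0],[0,0,0],[0,0,0],[0,0,0],[0,0,0],[0,0,0],[0,0,0],[0,0,0],[0,0,0]], delta_pos=[[-0.0188,-0.0113,0],[-0.0213,-0.0049,0],[-0.0218,0.0019,0],[-0.0202,0.0085,0],[-0.0165,0.0144,0],[-0.0113,0.0188,0],[-0.0049,0.0213,0],[0.0019,0.0218,0],[0.0085,0.0202,0],[0.0144,0.0165,0],[0.0188,0.0113,0],[0.0213,0.0049,0],[0.0218,-0.0019,0],[0.0202,-0.0085,0],[0.0165,-0.0144,0],[0.0113,-0.0188,0],[0.0049,-0.0213,0],[-0.0019,-0.0218,0],[-0.0085,-0.0202,0],[-0.0144,-0.0165,0]], gripper=[0.01,0.01,0.01,0.01,0.01,0.01,0.01,0.01,0.01,0.01,0.01,0.01,0.01,0.01,0.01,0.01,0.01,0.01,0.01,0.01])

```text
time: 9.92
tool_pos: [0.5161, -0.0124, 0.0763]
tcp_rot: [2.218, 2.221, 0.004]
wrist_force: [7.1, -4.9, 2.3]
width: 0.276
grip_force: 30.5
```

Run:
```python
from h import *
s=read_state();t=vision.read_camera("top");z=vision.read_camera("side");s2=read_state();w=vision.read_camera("wrist");print(s2["time"],s2["tool_pos"].round(4),s2["wrist_force"].round(2),s2["grip_force"],s2["width"])
a=cv2.resize(z[120:220,240:360],None,fx=3.3,fy=3.3,interpolation=3);b=cv2.resize(w,None,fx=.6,fy=.6);b=cv2.copyMakeBorder(b,0,a.shape[0]-b.shape[0],0,0,0)
cv2.imwrite("pics/c3.png",np.hstack([a,b])[:,:,::-1])
```

```text
10.0167 [ 0.5148 -0.0142  0.0763] [-0.04 -2.94  5.05] 30.83365559577942 0.27083338728421863
```

View pics/c3.png

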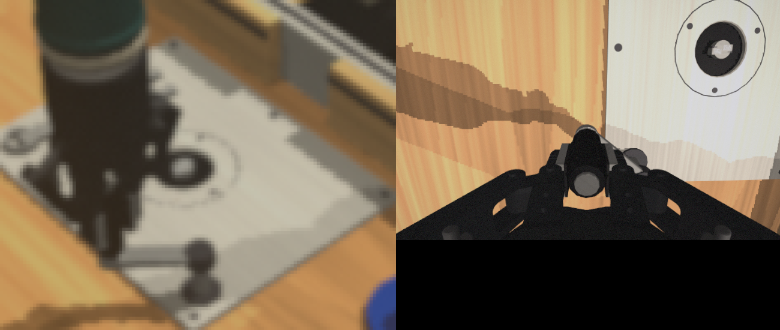

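The grip is still held and 2.5 turns (15 mm) are wound. One more turn gives 21 mm, so the cutter ends 3 to 9 mm below the plate and short of the stop.

Call:
jog_arm(turn=[[0,0,0],[0,0,0],[0,0,0],[0,0,0],[0,0,0],[0,0,0],[0,0,0],[0,0,0],[0,0,0],[0,0,0],[0,0,0],[0,0,0],[0,0,0],[0,0,0],[0,0,0],[0,0,0],[0,0,0],[0,0,0],[0,0,0],[0,0,0]], delta_pos=[[-0.0188,-0.0113,0],[-0.0213,-0.0049,0],[-0.0218,0.0019,0],[-0.0202,0.0085,0],[-0.0165,0.0144,0],[-0.0113,0.0188,0],[-0.0049,0.0213,0],[0.0019,0.0218,0],[0.0085,0.0202,0],[0.0144,0.0165,0],[0.0188,0.0113,0],[0.0213,0.0049,0],[0.0218,-0.0019,0],[0.0202,-0.0085,0],[0.0165,-0.0144,0],[0.0113,-0.0188,0],[0.0049,-0.0213,0],[-0.0019,-0.0218,0],[-0.0085,-0.0202,0],[-0.0144,-0.0165,0]], gripper=[0.01,0.01,0.01,0.01,0.01,0.01,0.01,0.01,0.01,0.01,0.01,0.01,0.01,0.01,0.01,0.01,0.01,0.01,0.01,0.01])

```text
time: 11.73
tool_pos: [0.5161, -0.0124, 0.0763]
tcp_rot: [2.219, 2.221, 0.004]
wrist_force: [7.0, -3.2, 3.4]
width: 0.273
grip_force: 30.9
```

Call:
jog_arm(turn=[[0,0,0],[0,0,0],[0,0,0],[0,0,0]], delta_pos=[[0,0,0],[0,0,0],[0,0,0],[0,0,0]], gripper=[0.01,0.01,0.01,0.01])

```text
time: 12.07
tool_pos: [0.5159, -0.013, 0.0763]
tcp_rot: [2.222, 2.22, 0.001]
wrist_force: [-1.3, -1.5, 8.0]
width: 0.279
grip_force: 31.4
```

Run:
```python
from h import *
s=read_state();w=vision.read_camera("wrist");print(s["time"],s["tool_pos"].round(4),s["wrist_force"].round(2),s["grip_force"],s["width"])
C=cam("wrist",s);c=proj(C,(.653,.0693,.006)).astype(int);print(c)
x,y=c;y0=max(0,y-50);cv2.imwrite("pics/c4.png",cv2.resize(w[y0:y+50,x-50:x+50],None,fx=4,fy=4,interpolation=3)[:,:,::-1])
```

```text
12.0667 [ 0.5159 -0.013   0.0763] [-1.26 -1.49  8.  ] 31.448986530303955 0.2786967124962247
[539  83]
```

View pics/c4.png

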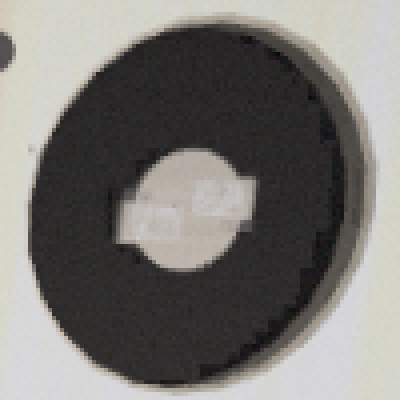

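The cutter face in the hole looks shifted towards the image centre by about 3 px, so it is below the plate; the winding count agrees. I release, rise and go over to the cover.

Call:
jog_arm(turn=[[0,0,0],[0,0,0],[0,0,0],[0,0,0],[0,0,0],[0,0,0],[0,0,0],[0,0,0],[0,0,0],[0,0,0],[0,0,0],[0,0,0]], delta_pos=[[0,0,0],[0,0,0],[0,0,0],[0,0,0],[0,0,0],[0,0,0],[0,0,-0.02],[0,0,-0.03],[0,0,-0.035],[0,0,-0.035],[0,0,-0.04],[0,0,0]], gripper=[0.03,0.04,0.06,0.085,0.085,0.085,0.085,0.085,0.085,0.085,0.085,0.085])

```text
time: 13.12
tool_pos: [0.521, -0.0127, 0.2447]
tcp_rot: [2.213, 2.214, 0.015]
wrist_force: [2.0, 0.4, 1.5]
width: 0.993
grip_force: 0.0
```

Call:
jog_arm(turn=[[0,0,0],[0,0,0],[0,0,0],[0,0,0],[0,0,0],[0,0,0],[0,0,0],[0,0,0],[0,0,0],[0,0,0],[0,0,0]], delta_pos=[[-0.032,0.0108,0],[-0.032,0.0108,0],[-0.032,0.0108,0],[-0.032,0.0108,0],[-0.032,0.0108,0],[-0.032,0.0108,0],[-0.032,0.0108,0],[-0.032,0.0108,0],[0,0,0],[0,0,0],[0,0,0]], gripper=[0.085,0.085,0.085,0.085,0.085,0.085,0.085,0.085,0.085,0.085,0.085])

```text
time: 14.03
tool_pos: [0.602, -0.2681, 0.2345]
tcp_rot: [-2.221, -2.22, 0.0]
wrist_force: [0.2, 0.5, 0.5]
width: 0.992
grip_force: 0.0
```

Run:
```python
from h import *
import json
s=read_state();w=vision.read_camera("wrist");cv2.imwrite("pics/w5.png",w[:,:,::-1])
json.dump({k:np.array(v).tolist() for k,v in s.items()},open("w5.json","w"))
C=cam("wrist",s);print(s["time"],s["tool_pos"],proj(C,(.602,-.334,.05)))
```

```text
14.0333 [ 0.60199361 -0.26810016  0.2344833 ] [318.13016399 240.90665264]
```

View pics/w5.png

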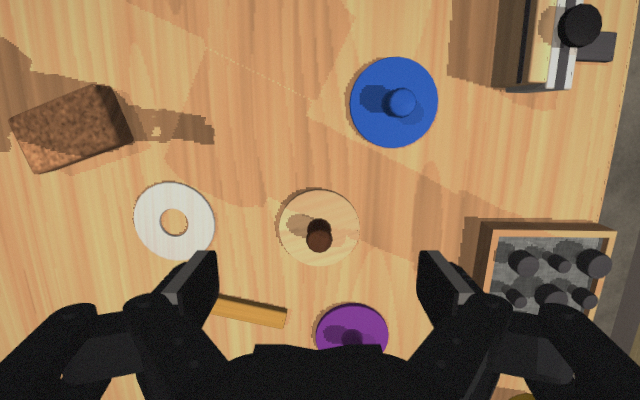

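The knob top is at (319,240) and the plywood disc is centred at about (319,228). The purple decoy is at (352,335), the bar at (250,311) and the ring at (174,222).

Run:
```python
from h import *
import json
s={k:np.array(v) for k,v in json.load(open("w5.json")).items()}
W=cam("wrist",s);T=cam("top");S=cam("side")
g=cv2.imread("pics/w5.png").astype(int);m=(g.sum(2)<170).astype(np.uint8);m[:215]=0;m[256:]=0;m[:,:295]=0;m[:,345:]=0
print(cv2.connectedComponentsWithStats(m)[2:])
k=(319,239.5)
for r in([ray(W,k),ray(T,(425.9,185.3))],[ray(W,k),ray(S,(390.7,254.5))],[ray(W,k),ray(T,(425.9,185.3)),ray(S,(390.7,254.5))]):print(tri(*r))
print("disc",onz(W,(319,228),.009),onz(T,(423,187),.009),onz(S,(388.5,266),.009))
print("purple",onz(W,(352,330),.02),"bar",onz(W,(285,318),.012),"ring edge",onz(W,(215,222),.006),"blue",onz(W,(394,102),.01))
```

```text
(array([[     0,      0,    640,    400, 255626],
       [   307,    219,     25,     31,    365],
       [   315,    237,      1,      2,      2],
       [   311,    243,      1,      2,      2],
       [   316,    247,      1,      1,      1],
       [   315,    251,      3,      1,      3],
       [   324,    250,      1,      1,      1]], dtype=int32), array([[319.50109535, 199.45550531],
       [318.83013699, 229.52054795],
       [315.        , 237.5       ],
       [311.        , 243.5       ],
       [316.        , 247.        ],
       [316.        , 251.        ],
       [324.        , 250.        ]]))
(array([ 0.6022673 , -0.33998684,  0.02977873]), np.float64(0.0007993476420970515))
(array([ 0.60340812, -0.33444452,  0.04605744]), np.float64(0.0006474506958959395))
(array([ 0.60185516, -0.33511295,  0.04712699]), np.float64(0.0023355431616758184))
disc [ 0.60302402 -0.33434702  0.009     ] [ 0.59932902 -0.33571348  0.009     ] [ 0.59922528 -0.33794919  0.009     ]
purple [ 0.64380197 -0.46444204  0.02      ] bar [ 0.5604027  -0.45262653  0.012     ] ring edge [ 0.48128796 -0.32799441  0.006     ] blue [ 0.68233892 -0.1935138   0.01      ]
```

Call:
jog_arm(turn=[[0,0,0],[0,0,0],[0,0,0],[0,0,0],[0,0,0],[0,0,0],[0,0,0],[0,0,0],[0,0,0],[0,0,0],[0,0,0],[0,0,0],[0,0,0]], delta_pos=[[-0.033,0.0005,0],[-0.0335,0,0],[0,0,0],[0,0,0.033],[0,0,0.033],[0,0,0.033],[0,0,0.033],[0,0,0.033],[0,0,0.03],[0,0,0.011],[0,0,0.01],[0,0,0],[0,0,0]], gripper=[0.085,0.085,0.085,0.085,0.085,0.085,0.085,0.085,0.085,0.085,0.085,0.085,0.085])

```text
time: 15.17
tool_pos: [0.6038, -0.3348, 0.0206]
tcp_rot: [2.22, 2.221, 0.001]
wrist_force: [-0.7, -0.3, -0.0]
width: 0.993
grip_force: 0.0
```

Call:
jog_arm(turn=[[0,0,0],[0,0,0],[0,0,0],[0,0,0],[0,0,0],[0,0,0],[0,0,0],[0,0,0],[0,0,0],[0,0,0]], delta_pos=[[0,0,0],[0,0,0],[0,0,0],[0,0,0],[0,0,0],[0,0,0],[0,0,0],[0,0,0],[0,0,0],[0,0,0]], gripper=[0.06,0.045,0.035,0.028,0.015,0.015,0.015,0.015,0.015,0.015])

```text
time: 16.0
tool_pos: [0.6034, -0.3353, 0.0203]
tcp_rot: [2.221, 2.22, 0.0]
wrist_force: [-1.8, -0.0, 5.2]
width: 0.308
grip_force: 29.9
```

Call:
jog_arm(turn=[[0,0,0],[0,0,0],[0,0,0],[0,0,0],[0,0,0],[0,0,0]], delta_pos=[[0,0,-0.008],[0,0,-0.02],[0,0,-0.03],[0,0,-0.03],[0,0,-0.012],[0,0,0]], gripper=[0.015,0.015,0.015,0.015,0.015,0.015])

```text
time: 16.5
tool_pos: [0.6055, -0.3365, 0.124]
tcp_rot: [2.216, 2.216, 0.003]
wrist_force: [-0.1, -0.5, 0.2]
width: 0.308
grip_force: 29.6
```

Call:
jog_arm(turn=[[0,0,0],[0,0,0],[0,0,0],[0,0,0],[0,0,0],[0,0,0],[0,0,0],[0,0,0],[0,0,0],[0,0,0],[0,0,0],[0,0,0],[0,0,0],[0,0,0],[0,0,0],[0,0,0],[0,0,0],[0,0,0],[0,0,0],[0,0,0]], delta_pos=[[0.012,0.0015,0],[0.0235,0.003,0],[0.0235,0.003,0],[0.0235,0.003,0],[0.0235,0.003,0],[0.0235,0.003,0],[0.0235,0.003,0],[0.0235,0.003,0],[0.0235,0.003,0],[0.0235,0.003,0],[0.0235,0.003,0],[0.0235,0.003,0],[0.0235,0.003,0],[0.0235,0.003,0],[0.0235,0.003,0],[0.0235,0.003,0],[0.0235,0.003,0],[0.016,0.0015,0],[0,0,0],[0,0,0]], gripper=[0.015,0.015,0.015,0.015,0.015,0.015,0.015,0.015,0.015,0.015,0.015,0.015,0.015,0.015,0.015,0.015,0.015,0.015,0.015,0.015])

```text
time: 18.17
tool_pos: [0.6522, 0.0701, 0.1171]
tcp_rot: [-2.218, -2.222, 0.005]
wrist_force: [0.4, -0.3, -1.1]
width: 0.304
grip_force: 29.6
```

Run:
```python
from h import *
s=read_state();w=vision.read_camera("wrist");z=vision.read_camera("side");print(s["time"],s["tool_pos"],s["wrist_force"],s["grip_force"],s["width"])
a=cv2.resize(z[110:230,230:400],None,fx=2.2,fy=2.2,interpolation=3);b=cv2.resize(w,None,fx=.66,fy=.66);print(a.shape,b.shape)
cv2.imwrite("pics/c6.png",np.hstack([a,b])[:,:,::-1])
```

```text
18.1667 [0.65224892 0.07007865 0.11706253] [ 0.41478491 -0.33866861 -1.1018567 ] 29.591193795204163 0.30443861192648064
(264, 374, 3) (264, 422, 3)
```

View pics/c6.png

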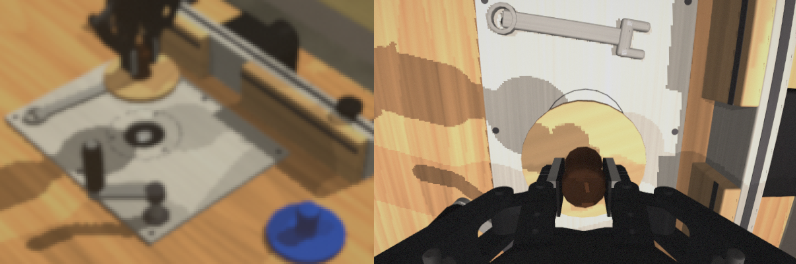

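The side and wrist views show the cover held level above the throat, clear of the spanner and the crank. I lower it in stages.

Call:
jog_arm(turn=[[0,0,0],[0,0,0],[0,0,0],[0,0,0],[0,0,0],[0,0,0],[0,0,0]], delta_pos=[[0,0,0.015],[0,0,0.02],[0,0,0.02],[0,0,0.02],[0,0,0.01],[0,0,0],[0,0,0]], gripper=[0.015,0.015,0.015,0.015,0.015,0.015,0.015])

```text
time: 18.85
tool_pos: [0.6533, 0.0682, 0.0337]
tcp_rot: [-2.222, -2.22, 0.002]
wrist_force: [-0.0, 0.6, -0.8]
width: 0.309
grip_force: 29.6
```

Call:
jog_arm(turn=[[0,0,0],[0,0,0],[0,0,0],[0,0,0],[0,0,0]], delta_pos=[[0,0,0.002],[0,0,0.001],[0,0,0.001],[0,0,0],[0,0,0]], gripper=[0.015,0.015,0.015,0.015,0.015])

```text
time: 19.27
tool_pos: [0.6542, 0.0692, 0.0309]
tcp_rot: [2.221, 2.221, 0.001]
wrist_force: [0.4, 0.2, -0.7]
width: 0.305
grip_force: 29.6
```

Call:
jog_arm(turn=[[0,0,0],[0,0,0],[0,0,0],[0,0,0],[0,0,0]], delta_pos=[[0,0,0.001],[0,0,0.001],[0,0,0.001],[0,0,0],[0,0,0]], gripper=[0.015,0.015,0.015,0.015,0.015])

```text
time: 19.68
tool_pos: [0.6537, 0.0691, 0.0271]
tcp_rot: [-2.221, -2.221, 0.0]
wrist_force: [-0.7, -0.4, -0.1]
width: 0.307
grip_force: 29.6
```

Call:
jog_arm(turn=[[0,0,0],[0,0,0],[0,0,0],[0,0,0]], delta_pos=[[0,0,0.001],[0,0,0],[0,0,0],[0,0,0]], gripper=[0.015,0.015,0.015,0.015])

```text
time: 20.02
tool_pos: [0.654, 0.0691, 0.0264]
tcp_rot: [2.221, 2.221, 0.0]
wrist_force: [-0.0, -0.3, 0.9]
width: 0.31
grip_force: 29.7
```

Call:
jog_arm(turn=[[0,0,0],[0,0,0],[0,0,0],[0,0,0]], delta_pos=[[0,0,0.001],[0,0,0],[0,0,0],[0,0,0]], gripper=[0.015,0.015,0.015,0.015])

```text
time: 20.35
tool_pos: [0.654, 0.0691, 0.0263]
tcp_rot: [2.221, 2.221, 0.0]
wrist_force: [-1.9, 0.6, 5.1]
width: 0.301
grip_force: 30.1
```

Contact is firm (5 N with no further descent), so I open gently and retreat.

Call:
jog_arm(turn=[[0,0,0],[0,0,0],[0,0,0],[0,0,0],[0,0,0],[0,0,0],[0,0,0],[0,0,0],[0,0,0],[0,0,0],[0,0,0],[0,0,0],[0,0,0],[0,0,0]], delta_pos=[[0,0,0],[0,0,0],[0,0,0],[0,0,0],[0,0,0],[0,0,0],[0,0,0],[0,0,-0.01],[0,0,-0.03],[0,0,-0.04],[0,0,-0.04],[0,0,-0.04],[0,0,-0.04],[0,0,0]], gripper=[0.03,0.035,0.045,0.06,0.08,0.085,0.085,0.085,0.085,0.085,0.085,0.085,0.085,0.085])

```text
time: 21.52
tool_pos: [0.6594, 0.0695, 0.238]
tcp_rot: [2.213, 2.213, 0.022]
wrist_force: [1.3, 0.0, 2.4]
width: 0.997
grip_force: 0.0
```

Call:
jog_arm(turn=[[0,0,0],[0,0,0],[0,0,0],[0,0,0],[0,0,0],[0,0,0]], delta_pos=[[-0.03,0,0],[-0.03,0,0],[-0.03,0,0],[0,0,0],[0,0,0],[0,0,0]], gripper=[0.085,0.085,0.085,0.085,0.085,0.085])

```text
time: 22.02
tool_pos: [0.6538, -0.0207, 0.2256]
tcp_rot: [-2.222, -2.22, -0.001]
wrist_force: [-0.2, -0.8, 0.4]
width: 0.997
grip_force: 0.0
```

Run:
```python
from h import *
s=read_state();w=vision.read_camera("wrist");z=vision.read_camera("side");print(s["time"],s["tool_pos"],s["wrist_force"],s["width"])
print(proj(cam("wrist",s),(.653,.069,.015)),proj(cam("side"),(.653,.069,.006)))
a=cv2.resize(z[110:230,230:400],None,fx=2.2,fy=2.2,interpolation=3);b=cv2.resize(w,None,fx=.66,fy=.66)
cv2.imwrite("pics/c7.png",np.hstack([a,b])[:,:,::-1]);cv2.imwrite("pics/w7.png",w[:,:,::-1])
hsv=cv2.cvtColor(w,cv2.COLOR_RGB2HSV)
C=cam("wrist",s);c=proj(C,(.653,.069,.015)).astype(int);m=np.zeros(w.shape[:2],np.uint8)
m[hsv[:,:,1]>70]=1;k=np.zeros_like(m);cv2.circle(k,tuple(int(v) for v in c),70,1,-1);m&=k
n=cv2.connectedComponentsWithStats(m);i=1+np.argmax(n[2][1:,4]);print(n[2][i],onz(C,n[3][i],.015))
```

```text
22.0167 [ 0.65383877 -0.0207168   0.22564236] [-0.19434245 -0.78998779  0.42095293] 0.9974064597151812
[316.73206899  85.8177664 ] [295.02941575 171.41798113]
[ 271   37   94   98 7171] [0.65354828 0.06943477 0.015     ]
```

View pics/c7.png

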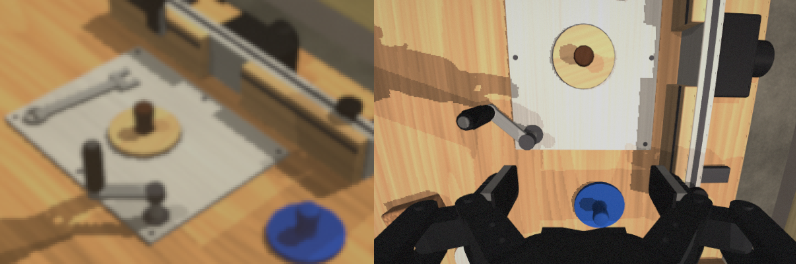

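The pictures show the cover flat on the plate, centred within about 1 mm of the throat, with the spanner undisturbed and the arm clear.

```bash
python3 -c "
from workcell import ticket;print(ticket.finish_job())"
```

```text
the job is handed in; nothing more can be done
None
```

The job is handed in: I wound the crank 3.5 turns (about 21 mm) by its grip, leaving the cutter an estimated 3–9 mm below the plate, and the cover lies on the plate within about 1 mm of the throat's centre; finish_job returned no verdict.

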